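# Tip the sorting tray of valves into the blue crate

## Robot

A 7-joint arm with a two-finger parallel gripper is mounted at the origin on the work surface. World frame = base frame: x ahead of the robot, y to its left, z up, the work surface at z = 0. Lengths are in m, angles in rad, forces in N, time in s.
With the tool pointing down it reaches from about 0.4 to 0.875 m from the base axis. Payload 19.3 kg.
Tool frame: the origin (TCP) lies at the very end of the fingers, on their centre line; the grasp point (between the pads) lies 19 mm behind it; z points along the fingers, y is the line along which they close (so a half turn about z gives the same grasp; the last joint's range is limited). The gripper opens to 85 mm and grips with 20 to 120 N. Pads are 22 mm wide; open, the fingers measure 114 mm over their backs; the gripper's body (76 mm by 85 mm) begins 54 mm behind the grasp point. The pads swing forward as they close: fully open they stand 13 mm farther back than shut.
Start: joints at [-1.367, 0.521, -0.036, 1.599, 0.021, 1.021, -0.113], TCP at [0.169, 0.602, 0.231] pointing down, gripper open.
Joint ranges: [-2.91, 2.91], [-0.3, 2.13], [-1.5, 1.42], [0.17, 2.43], [-1.26, 4.41], [0.16, 1.93], [-2.52, 2.52]. Speed limits (rad/s): [1.89, 1.89, 2.39, 2.39, 3.01, 3.01, 3.01].

## Interface

Orientations are given as [roll, pitch, yaw] about the fixed x, y, z axes, in that order (R = Rz(yaw) Ry(pitch) Rx(roll)).
In Python, from workcell import observe, grab_frame, job_done gives the robot as it stands.
- The arm moves only by the tool move_arm, never from a script. Its argument "plan" is a list that holds one entry, the list of rows, each a list of 7 numbers: the shift along the tool's x, y, z each as a share of 0.02 m, from -1 to 1, then the turn, a rotation vector about the tool's x, y, z each as a share of 6 degrees, from -1 to 1, then the opening, from -1 (shut) to 1 (fully open). A call has exactly 10 rows; each row shifts and turns the commanded pose from where the row before left it, along the tool's axes as they then stand; what a row does not reach is not made up. A row lasts 1/10 s, in which the tool goes at most 50 mm and 8.59 degrees, less where a joint would pass 70% of its speed; a pose out of reach is approached as far as the arm can. A call with a number of a shift or a turn outside -1 to 1 is refused whole. A call with a gripper value outside its range is refused whole. The fingers move at their own pace and stop on an object; "grip_force" is the grip in N (left out, the last holds). Time passes only in rows, so rows that do not move let the fingers close, or fill a call up. It gives the time, the measured TCP pose, the force, the opening and the grip force at its end, in the units of the state.
- observe(): the state, without advancing time (a new reading comes with each control period).
- grab_frame(name): name is "scene" or "top"; returns a dict with "color" (400x640x3 uint8, red, green, blue), "intrinsics" (3x3 intrinsics, pixels), "position" and "orientation" of the camera in the world. Camera axes: x right, y down, z forward; pixel columns grow to the right and rows downward; lengths in m; the calibration is good to about 2 mm. A picture is of the moment at which its call begins. There is no depth.
- job_done(): hands the job in; it is judged then, once.
The state is a dict: "clock": time; "qpos": joint angles; "qd": joint speeds; "joint_efforts": joint torques, N m; "position": TCP position; "tool_rot": TCP orientation; "force": force on the tool from outside, world axes, zero at the start; "moment": the same for the moment, N m; "grip_width": finger opening in m; "finger_force": force on a finger pad.
Only numpy, scipy, OpenCV 4.12 (cv2) and the standard library are available. Lean on these libraries where they do the work, as an engineer would, in place of code of your own. Each camera call takes 0.05 s, during which the arm holds its last target. There are 200 camera calls.

## Task

Pick up the aluminium sorting tray by its orange handle with all three valves on it, and tip it just above the blue crate so that the valves slide off its open end into that crate. Then set the empty tray gently back down flat in the middle of its black mat and let go, without disturbing the cup, jar, wrench or pipe around it.

Things in the scene. Friction and masses are not known exactly. Their poses are not given: they have to be found in the camera images.
- tray: Aluminium tray, 130 (x) x 200 (y) mm, floor 4 mm; walls 35 mm high along both long sides (x = +-65 mm), both short ends (y = +-100 mm) open, no lip. Rigid bail handle over the middle: orange bar along x, 138 mm long, 16 wide (y), 18 high, on flat uprights at x = +-67. Full height 112 mm, 300 g. Valves slide from 20 to 26 degrees of tilt. Origin at the centre of the underside.
- tray_bar (a point): Centre of the orange handle bar, 103 mm above the tray's origin; axes as the tray's.
- mat: Black rubber mat, 170 (x) x 210 (y) x 4 mm, fixed to the bench; the tray stands on it at the start. Origin at the centre of its underside.
- blue_bin: Blue open-topped stacking crate, outside 260 (x) x 200 (y) x 100 mm (z), walls and floor 5 mm, fixed to the bench; origin at the centre of its underside. One older valve already lies in it. It stands left or right of the mat; the grey crate is on the other side.
- grey_bin: Grey open-topped stacking crate, outside 260 (x) x 200 (y) x 100 mm (z), walls and floor 5 mm, fixed to the bench; origin at the centre of its underside. Holds two other valves; nothing is to go in it.
- valve_brass: Brass ball valve with a red bar handle on top, lies loose on the tray, about 62 x 36 x 50 mm (long axis x, stem z), 130 g; origin at the centre of its underside.
- valve_steel: Steel valve with a blue round cap on top, lies loose on the tray, about 62 x 36 x 50 mm (long axis x, stem z), 130 g; origin at the centre of its underside.
- valve_red: Red-painted valve with brass ends and a small black handwheel, lies loose on the tray, about 62 x 36 x 50 mm (long axis x, stem z), 130 g; origin at the centre of its underside.
- beaker: White plastic cup standing beyond the mat, 90 mm across the rim, 120 mm high; origin at the centre of its underside. Leave alone.
- sealant: Yellow jar with black cap standing at the back, 54 mm across, 120 mm high; origin at the centre of its underside. Leave alone.
- wrench: Steel wrench, 180 mm long, lying on the bench near the robot; origin under its middle. Leave alone.
- pipe: Bent white plastic pipe, 22 mm thick, about 180 mm long, lying on the bench near the robot; origin under its middle. Leave alone.
There are look-alikes about, which are no part of the job. What is shaped like the valve_steel but purple or turquoise is not meant.

How it is judged:
On the way, in this order (a step that is already met when the one before it is completed fails the run):
1. the tray is lifted clear of the mat with all three valves on it (z of tray in the frame of mat above 0.04 m and x of valve_brass in the frame of tray between -0.065 and 0.065 m and y of valve_brass in the frame of tray between -0.1 and 0.1 m and z of valve_brass in the frame of tray between -0.002 and 0.05 m and x of valve_steel in the frame of tray between -0.065 and 0.065 m and y of valve_steel in the frame of tray between -0.1 and 0.1 m and z of valve_steel in the frame of tray between -0.002 and 0.05 m and x of valve_red in the frame of tray between -0.065 and 0.065 m and y of valve_red in the frame of tray between -0.1 and 0.1 m and z of valve_red in the frame of tray between -0.002 and 0.05 m), for 0.1 s.
2. the tray is tipped at the blue crate (angle between tray's own z axis and vertical above 0.25 rad and horizontal distance between tray and blue_bin below 0.25 m), for 0.05 s.
3. all three valves are in the blue crate (x of valve_brass in the frame of blue_bin between -0.13 and 0.13 m and y of valve_brass in the frame of blue_bin between -0.1 and 0.1 m and z of valve_brass in the frame of blue_bin between 0 and 0.1 m and x of valve_steel in the frame of blue_bin between -0.13 and 0.13 m and y of valve_steel in the frame of blue_bin between -0.1 and 0.1 m and z of valve_steel in the frame of blue_bin between 0 and 0.1 m and x of valve_red in the frame of blue_bin between -0.13 and 0.13 m and y of valve_red in the frame of blue_bin between -0.1 and 0.1 m and z of valve_red in the frame of blue_bin between 0 and 0.1 m), for 0.2 s.
At the end, for the whole second after the job is handed in: All three valves lie at rest inside the blue crate, below its rim; the tray stands flat (within 4.5 degrees) and at rest on the mat, its centre within 50 mm of the mat's centre (all of step 3 and linear speed of each of valve_brass, valve_steel, valve_red below 0.05 m/s and horizontal distance between tray and mat below 0.05 m and z of tray in the frame of mat below 0.009 m and angle between tray's own z axis and vertical below 0.08 rad and linear speed of tray below 0.03 m/s); the robot touches nothing.
It fails at once if a valve is thrown or dropped from high up (faster than 2.5 m/s, a fall of some 30 cm) (linear speed of any of valve_brass, valve_steel, valve_red above 2.5 m/s).
It fails at once if the tray is banged down on the mat (over 80 N) (contact force between tray and mat above 80 N).
It fails at once if a bystander (beaker, jar, wrench or pipe) is moved more than 30 mm (distance of any of beaker, sealant, wrench, pipe from where it was at the start of the episode above 0.03 m).
It also fails if it takes over 58 s, if anything falls off the work surface, if the arm or the gripper's body presses on something with over 40 N, if the wrist force passes 120 N, or if a joint passes its speed limit or range.

## Working session

There is one attempt and no reset: what is moved stays moved. The work goes in short steps, Python scripts to look and compute and a tool call to move; the robot and the scene stay as the last step left them, time stands still between calls to the robot, and variables do not carry over. Pictures are saved under pics/ and viewed, at most 10 in all, crops included, and the job is handed in when it is done.

Besides the shell and the picture viewer there is one more tool, called after ">>>" as a command line: name --argument value ..., lists and objects as JSON in quotes. move_arm: Moves the arm, as the interface text tells. Shift numbers are shares of 0.02 m and turn numbers shares of 6 degrees, none past 1 either way. Its arguments: {"type":"object","properties":{"plan":{"type":"array"},"grip_force":{"type":"number"}},"required":["plan"]}

```bash
mkdir -p pics; python3 - <<'E'
from workcell import observe, grab_frame
import cv2,json,numpy as np
for n in("scene","top"):
    f=grab_frame(n); cv2.imwrite(f"pics/{n}0.png",f["color"][:,:,::-1])
    print(n,np.array(f["intrinsics"]).tolist(),f["position"],f["orientation"])
s=observe();print({k:s[k] for k in("clock","position","tool_rot","force","grip_width")})
E
```

```text
scene [[443.28565849306796, 0.0, 326.143934468809], [0.0, 443.28565849306796, 197.3941297872046], [0.0, 0.0, 1.0]] [1.09777389 0.37546816 0.82185975] [-2.38981435 -0.00984698  2.16558557]
top [[362.82294775073376, 0.0, 315.81457565522015], [0.0, 362.82294775073376, 195.06138252812272], [0.0, 0.0, 1.0]] [4.43015086e-01 8.88064893e-04 9.76238221e-01] [-3.05450936  0.0072659  -1.57024734]
{'clock': 0.1, 'position': array([0.16894872, 0.60145258, 0.23079108]), 'tool_rot': array([-3.14063865e+00,  9.78256033e-05,  2.86783342e+00]), 'force': array([-0.00693253,  0.28122012,  1.15070677]), 'grip_width': 0.08508202164534874}
```

View pics/top0.png

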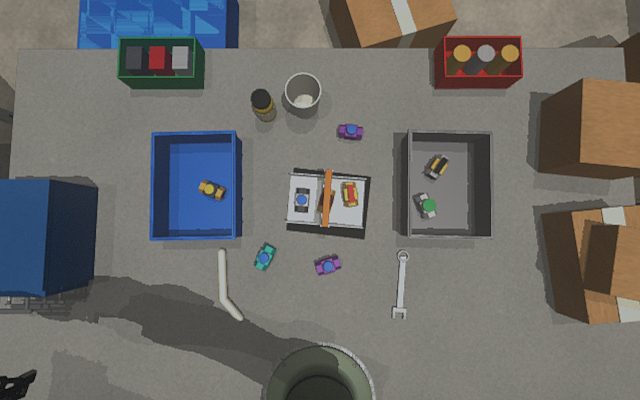

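View pics/scene0.png

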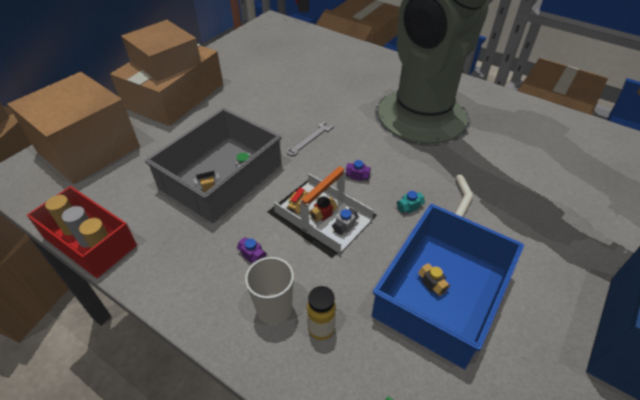

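The top view shows the tray at about (328,202), with its orange bar running from (327,170) to (325,227). The blue crate is at (195,185), to the left (+y), and the grey crate is at (447,185).

What could be mistaken for what:
- **Steel valve:** it could be the blue-capped grey one on the tray at (302,200), the purple ones at (350,131) and (328,265), or the turquoise one at (265,257). I choose (302,200).
- **Blue crate:** it could be (195,185), the large blue boxes at (45,237) and (160,22), or the grey crate at (447,185). I choose (195,185), the one holding a single valve.
- **Handle:** the orange bar at (326,198).

```bash
cat > h.py <<'E'
import numpy as np,cv2
from scipy.spatial.transform import Rotation as R
from workcell import observe,grab_frame,job_done
def cast(f,uv,z):
    uv=np.atleast_2d(uv).astype(float)
    d=np.c_[uv,np.ones(len(uv))]@np.linalg.inv(f["intrinsics"]).T@R.from_euler('xyz',f["orientation"]).as_matrix().T
    p=np.array(f["position"]); return p+d*((z-p[2])/d[:,2:])
def blob(f,lo,hi,box):
    x0,y0,x1,y1=box; m=np.zeros(f["color"].shape[:2],np.uint8)
    m[y0:y1,x0:x1]=cv2.inRange(cv2.cvtColor(f["color"],cv2.COLOR_RGB2HSV),lo,hi)[y0:y1,x0:x1]
    c=max(cv2.findContours(m,cv2.RETR_EXTERNAL,cv2.CHAIN_APPROX_NONE)[0],key=cv2.contourArea)
    return c[:,0]
def rect(P):
    (c,s,a)=cv2.minAreaRect(P[:,:2].astype(np.float32)*1000); return np.round(c,1),np.round(s,1),round(a,1)
E
python3 - <<'E'
from h import *
f=grab_frame("top"); g=grab_frame("scene")
print("bar top",rect(cast(f,blob(f,(5,150,120),(18,255,255),(300,150,350,240)),.116)))
print("bar scene",rect(cast(g,blob(g,(5,150,120),(18,255,255),(290,150,360,215)),.107)))
print("bin rim",rect(cast(f,blob(f,(100,120,40),(125,255,255),(140,120,250,250)),.1)))
gb=cast(g,blob(g,(100,120,40),(125,255,255),(365,200,530,370)),.1);print("bin scene",rect(gb))
b=blob(f,(0,0,0),(179,255,45),(275,155,380,245));print("mat",rect(cast(f,b,.004)))
c=f["color"][120:280,240:400,::-1];d=g["color"][140:270,240:400,::-1]
c=cv2.resize(c,(400,400),interpolation=2);d=cv2.resize(d,(400,325),interpolation=2)
cv2.imwrite("pics/crop.png",np.hstack([c,np.vstack([d,np.zeros((75,400,3),np.uint8)])]))
E
```

```text
bar top (array([511.6, -18.1]), array([ 15.8, 134.5]), 86.8)
bar scene (array([508.4, -24.7]), array([ 18.4, 136.7]), 85.6)
bin rim (array([545.5, 300.3]), array([266.6, 222.3]), 1.2)
bin scene (array([571.3, 309.4]), array([311.7, 207.8]), 1.2)
mat (array([583.7, -68.1]), array([16.2,  2.7]), 90.0)
```

View pics/crop.png

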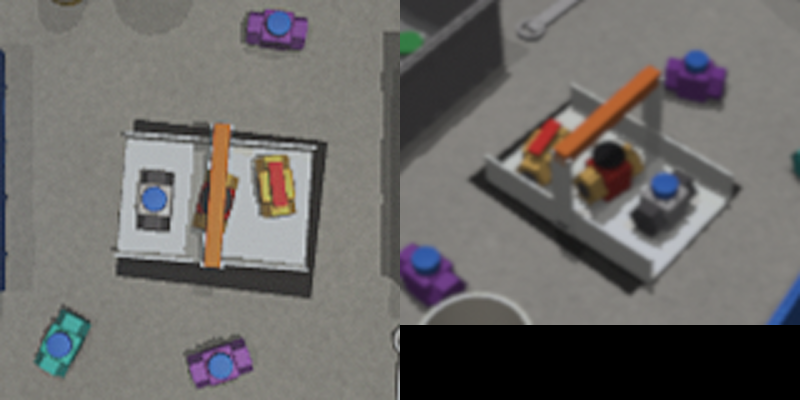

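The crop shows exactly three valves on the tray: steel with a blue cap, red with a black wheel under the bar, and brass with a red bar. The purple and turquoise look-alikes lie off the tray, and the bar runs along crop columns 214–222. The bar is at about (0.511, -0.019) with yaw -3.2°. The bin centre is at about (0.548, 0.311), and its near wall at y ≈ 0.211.

```bash
python3 - <<'E'
from h import *
f=grab_frame("top")
q=np.array([(136,121),(327,142),(311,297),(117,275)])/2.5+[240,120]
P=cast(f,q,.004);print("mat",P.round(3),P.mean(0).round(4),np.linalg.norm(P-np.roll(P,1,0),axis=1).round(3))
r=np.array([(150,132),(236,132),(241,238),(152,239)]);P=cast(f,r,.1);print("bin",P.round(3))
for n,v in(("jar",(262,100)),("cup",(303,90))):print(n,cast(f,v,.12).round(3))
E
```

```text
mat [[ 0.6    0.066  0.004]
 [ 0.577 -0.14   0.004]
 [ 0.411 -0.121  0.004]
 [ 0.434  0.085  0.004]] [ 0.5058 -0.0276  0.004 ] [0.167 0.208 0.167 0.208]
bin [[0.676 0.417 0.1  ]
 [0.676 0.204 0.1  ]
 [0.416 0.187 0.1  ]
 [0.413 0.402 0.1  ]]
jar [[0.749 0.138 0.12 ]]
cup [[0.774 0.038 0.12 ]]
```

>>> move_arm --plan '[[[-1,0,0,0,0,-0.7,1],[-1,0,0,0,0,-0.7,1],[-1,0,0,0,0,-0.7,1],[-1,-1,0,0,0,0,1],[-1,-1,0,0,0,0,1],[-1,-1,0,0,0,0,1],[-1,-1,0,0,0,0,1],[-1,-1,0,0,0,0,1],[-1,-1,0,0,0,0,1],[-1,-1,0,0,0,0,1]]]' --grip_force 80

```text
clock: 1.25
position: [0.3606, 0.4414, 0.2313]
tool_rot: [-3.141, 0.0, 3.088]
force: [0.7, 0.1, 0.4]
grip_width: 0.0858
finger_force: 0.0
```

>>> move_arm --plan '[[[-0.6,-1,0,0,0,0,1],[-0.6,-1,0,0,0,0,1],[-0.6,-1,0,0,0,0,1],[-0.6,-1,0,0,0,0,1],[-0.6,-1,0,0,0,0,1],[-0.6,-1,0,0,0,0,1],[-0.6,-1,0,0,0,0,1],[-0.6,-1,0,0,0,0,1],[-0.6,-1,0,0,0,0,1],[-0.6,-1,0,0,0,0,1]]]'

```text
clock: 2.25
position: [0.4694, 0.2354, 0.2313]
tool_rot: [3.142, 0.0, 3.088]
force: [0.3, -0.2, -0.0]
grip_width: 0.0856
finger_force: 0.0
```

>>> move_arm --plan '[[[-0.25,-1,0,0,0,0,1],[-0.25,-1,0,0,0,0,1],[-0.25,-1,0,0,0,0,1],[-0.25,-1,0,0,0,0,1],[-0.25,-1,0,0,0,0,1],[-0.25,-1,0,0,0,0,1],[-0.25,-1,0,0,0,0,1],[-0.25,-1,0,0,0,0,1],[-0.25,-1,0,0,0,0,1],[-0.25,-1,0,0,0,0,1]]]'

```text
clock: 3.25
position: [0.5082, 0.033, 0.2313]
tool_rot: [3.142, 0.0, 3.088]
force: [0.2, 0.7, -0.2]
grip_width: 0.0855
finger_force: 0.0
```

>>> move_arm --plan '[[[-0.1,-0.85,0,0,0,0,1],[-0.1,-0.85,0,0,0,0,1],[-0.1,-0.85,0,0,0,0,1],[0,0,1,0,0,0,1],[0,0,1,0,0,0,1],[0,0,1,0,0,0,1],[0,0,1,0,0,0,1],[0,0,0.75,0,0,0,1],[0,0,0,0,0,0,1],[0,0,0,0,0,0,1]]]'

```text
clock: 4.25
position: [0.5115, -0.0174, 0.1366]
tool_rot: [-3.141, -0.0, 3.088]
force: [0.3, -0.2, 0.7]
grip_width: 0.0856
finger_force: 0.0
```

```bash
python3 - <<'E'
from h import *
g=grab_frame("scene");cv2.imwrite("pics/pre.png",cv2.resize(g["color"][80:280,220:460,::-1],(720,600)))
s=observe();print(s["position"],s["tool_rot"],s["force"])
E
```

```text
[ 0.51173547 -0.0174602   0.13698591] [3.14155564e+00 6.85139129e-04 3.08751899e+00] [ 0.53118147  0.01080013 -0.00846729]
```

View pics/pre.png

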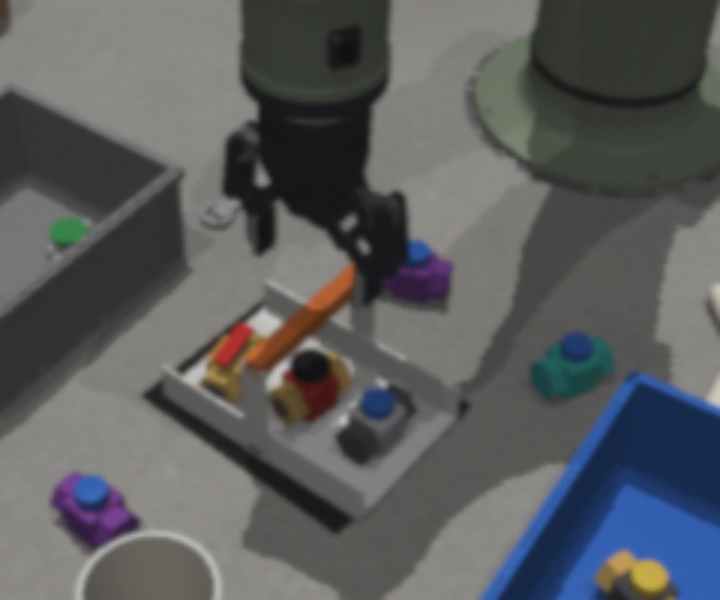

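The fingers straddle the bar, at crop positions (260,240) and (375,290), with the bar from (250,360) to (355,275). I'll go down 48 mm and close.

>>> move_arm --plan '[[[0,0,0.8,0,0,0,1],[0,0,0.8,0,0,0,1],[0,0,0.8,0,0,0,1],[0,0,0,0,0,0,1],[0,0,0,0,0,0,0.3],[0,0,0,0,0,0,-0.2],[0,0,0,0,0,0,-0.5],[0,0,0,0,0,0,-1],[0,0,0,0,0,0,-1],[0,0,0,0,0,0,-1]]]' --grip_force 80

```text
clock: 5.3
position: [0.5116, -0.0174, 0.0889]
tool_rot: [3.141, 0.001, 3.087]
force: [-2.6, 0.9, 10.8]
grip_width: 0.0148
finger_force: 78.7
```

>>> move_arm --plan '[[[0,0,0,0,0,0,-1],[0,0,0,0,0,0,-1],[0,0,0,0,0,0,-1],[0,0,0,0,0,0,-1],[0,0,0,0,0,0,-1],[0,0,-0.1,0,0,0,-1],[0,0,-0.2,0,0,0,-1],[0,0,-0.3,0,0,0,-1],[0,0,-0.3,0,0,0,-1],[0,0,-0.3,0,0,0,-1]]]'

```text
clock: 6.3
position: [0.5114, -0.0174, 0.1129]
tool_rot: [3.142, 0.0, 3.088]
force: [0.5, -0.7, -7.7]
grip_width: 0.0147
finger_force: 78.5
```

```bash
python3 - <<'E'
from h import *
g=grab_frame("scene");cv2.imwrite("pics/lift.png",cv2.resize(g["color"][80:280,220:460,::-1],(720,600)))
s=observe();print(s["position"],s["tool_rot"],s["force"],s["moment"],s["grip_width"],s["finger_force"])
E
```

```text
[ 0.51182652 -0.01742609  0.11371785] [3.14148870e+00 1.18586485e-03 3.08758622e+00] [ 0.88305525  0.57816967 -5.77100461] [ 0.0220076  -0.10311454 -0.03891367] 0.014678034741082514 78.44307661056519
```

View pics/lift.png

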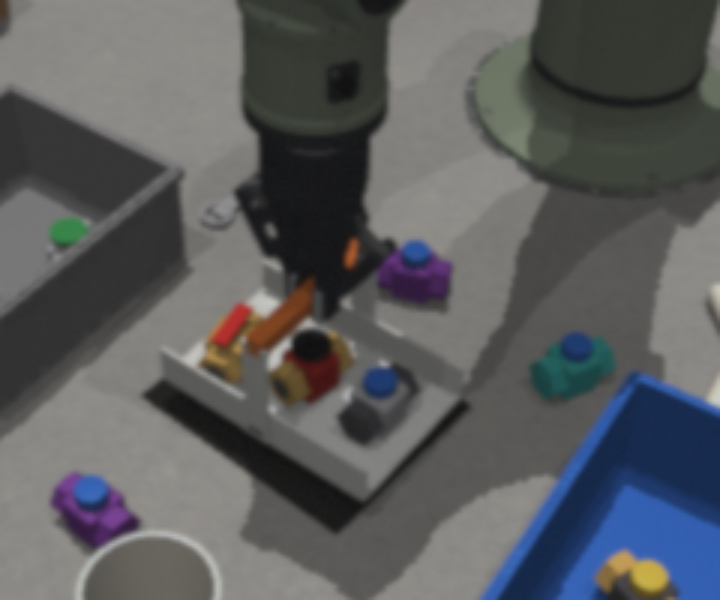

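The picture shows the tray lifted level by about 25 mm, all three valves still on it, and the mat uncovered below it. The weight reading of about 6.7 N agrees with the given masses. Next I raise it, then carry it over.

>>> move_arm --plan '[[[0,0,-0.4,0,0,0,-1],[0,0,-0.6,0,0,0,-1],[0,0,-0.7,0,0,0,-1],[0,0,-0.8,0,0,0,-1],[0,0,-0.8,0,0,0,-1],[0,0,-0.8,0,0,0,-1],[0,0.2,-0.8,0,0,0,-1],[0,0.4,-0.7,0,0,0,-1],[0,0.5,-0.5,0,0,0,-1],[0,0.6,-0.3,0,0,0,-1]]]'

```text
clock: 7.35
position: [0.5134, 0.0171, 0.2415]
tool_rot: [3.141, 0.001, 3.087]
force: [-0.2, -0.6, -9.1]
grip_width: 0.0148
finger_force: 78.4
```

>>> move_arm --plan '[[[-0.1,0.7,0,0,0,0,-1],[-0.1,0.7,0,0,0,0,-1],[-0.1,0.7,0,0,0,0,-1],[-0.1,0.7,0,0,0,0,-1],[-0.1,0.7,0,0,0,0,-1],[-0.1,0.7,0,0,0,0,-1],[-0.1,0.7,0,0,0,0,-1],[-0.1,0.7,0,0,0,0,-1],[-0.1,0.7,0,0,0,0,-1],[-0.1,0.7,0,0,0,0,-1]]]'

```text
clock: 8.35
position: [0.5409, 0.1564, 0.2403]
tool_rot: [-3.142, -0.0, 3.088]
force: [0.7, 0.6, -7.5]
grip_width: 0.0145
finger_force: 78.4
```

>>> move_arm --plan '[[[0,0.6,0,0,0,0,-1],[0,0.6,0,0,0,0,-1],[0,0.6,0,0,0,0,-1],[-0.1,0.6,0,0,0,0,-1],[-0.1,0.5,0,0,0,0,-1],[0,0.4,0,0,0,0,-1],[0,0.2,0,0,0,0,-1],[0,0.1,0,0,0,0,-1],[0,0,0,0,0,0,-1],[0,0,0,0,0,0,-1]]]'

```text
clock: 9.35
position: [0.5486, 0.2265, 0.2403]
tool_rot: [-3.141, 0.0, 3.087]
force: [0.1, 0.1, -7.4]
grip_width: 0.0148
finger_force: 78.4
```

```bash
python3 - <<'E'
from h import *
g=grab_frame("scene");t=grab_frame("top")
cv2.imwrite("pics/over.png",np.hstack([cv2.resize(g["color"][100:380,240:560,::-1],(400,350)),cv2.resize(t["color"][100:275,130:330,::-1],(400,350))]))
s=observe();print(s["position"],s["tool_rot"],s["qpos"].round(2))
E
```

```text
[0.54867511 0.22647894 0.24034322] [-3.14141557e+00  4.95301173e-05  3.08712267e+00] [-0.52  0.46  0.04  1.68 -0.02  1.    1.04]
```

View pics/over.png

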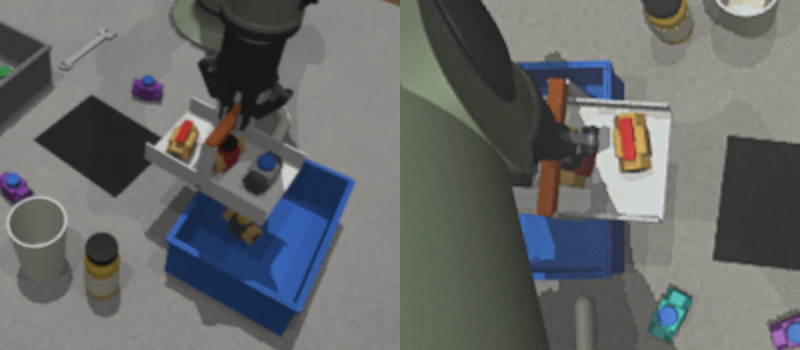

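The tray is level with its +y end over the blue crate, and all three valves are on it. The mat is clear at crop position (760,200) in the top view. I'll tip about tool +x.

>>> move_arm --plan '[[[0,0,0,0.3,0,0,-1],[0,0,0,0.5,0,0,-1],[0,0,0,0.5,0,0,-1],[0,0,0,0.5,0,0,-1],[0,0,0,0.5,0,0,-1],[0,0,0,0.5,0,0,-1],[0,0,0,0.5,0,0,-1],[0,0,0,0.5,0,0,-1],[0,0,0,0.5,0,0,-1],[0,0,0,0.5,0,0,-1]]]'

```text
clock: 10.45
position: [0.5488, 0.2277, 0.2405]
tool_rot: [-2.636, 0.001, 3.088]
force: [-0.3, -1.1, -8.2]
grip_width: 0.0149
finger_force: 78.6
```

```bash
python3 - <<'E'
from h import *
g=grab_frame("scene");t=grab_frame("top")
cv2.imwrite("pics/tip.png",np.hstack([cv2.resize(g["color"][100:380,240:560,::-1],(400,350)),cv2.resize(t["color"][100:275,130:330,::-1],(400,350))]))
b=blob(t,(0,0,0),(179,255,65),(290,160,400,245));print("mat",rect(cast(t,b,.004)))
s=observe();print(s["position"],s["tool_rot"],s["force"],s["qpos"].round(2))
E
```

```text
mat (array([507.2, -26. ]), array([207.6, 167.7]), 83.3)
[0.54815816 0.22889338 0.23936155] [-2.63700326e+00 -4.14281904e-04  3.09022002e+00] [ 5.81530409e-01 -2.98658697e-03 -7.16504412e+00] [-0.8   0.65  0.17  1.49  0.28  1.36  0.76]
```

View pics/tip.png

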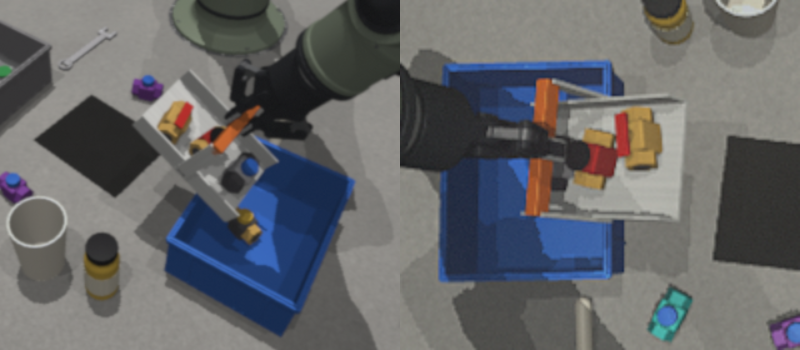

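The tray is tilted 29°, with the valves just starting to slide toward the lower end over the crate. The mat centre is confirmed at (0.507, -0.026). I'll tilt a bit more and wait.

>>> move_arm --plan '[[[0,0,0,0.4,0,0,-1],[0,0,0,0.4,0,0,-1],[0,0,0,0.4,0,0,-1],[0,0,0,0.2,0,0,-1],[0,0,0,0,0,0,-1],[0,0,0,0,0,0,-1],[0,0,0,0,0,0,-1],[0,0,0,0,0,0,-1],[0,0,0,0,0,0,-1],[0,0,0,0,0,0,-1]]]'

```text
clock: 11.55
position: [0.5487, 0.2268, 0.2404]
tool_rot: [-2.493, 0.0, 3.087]
force: [0.3, -0.0, -3.6]
grip_width: 0.0147
finger_force: 79.2
```

```bash
python3 - <<'E'
from h import *
g=grab_frame("scene");t=grab_frame("top")
cv2.imwrite("pics/tip2.png",np.hstack([cv2.resize(g["color"][100:380,240:560,::-1],(400,350)),cv2.resize(t["color"][100:275,130:330,::-1],(400,350))]))
s=observe();print(s["position"],s["tool_rot"],s["force"],s["qpos"].round(2))
E
```

```text
[0.54863046 0.22691924 0.24033132] [-2.49242320e+00  3.22400944e-05  3.08761751e+00] [ 0.3061333   0.55833282 -3.69125201] [-0.85  0.71  0.2   1.43  0.34  1.46  0.73]
```

View pics/tip2.png

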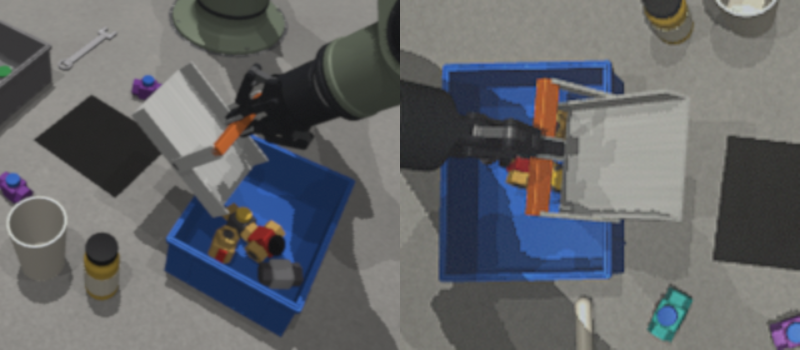

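The tray is empty, and the steel, red and brass valves are in the blue crate with the old one. The load dropped to about 3.6 N. I'll level the tray in place.

>>> move_arm --plan '[[[0,0,0,-0.62,0,0,-1],[0,0,0,-0.62,0,0,-1],[0,0,0,-0.62,0,0,-1],[0,0,0,-0.62,0,0,-1],[0,0,0,-0.62,0,0,-1],[0,0,0,-0.62,0,0,-1],[0,0,0,-0.62,0,0,-1],[0,0,0,-0.62,0,0,-1],[0,0,0,-0.62,0,0,-1],[0,0,0,-0.62,0,0,-1]]]'

```text
clock: 12.65
position: [0.5486, 0.2267, 0.2405]
tool_rot: [3.14, 0.0, 3.088]
force: [0.0, 0.1, -3.0]
grip_width: 0.0146
finger_force: 79.1
```

>>> move_arm --plan '[[[0,-0.5,0,0,0,0,-1],[0.1,-1,0,0,0,0,-1],[0.1,-1,0,0,0,0,-1],[0.1,-1,0,0,0,0,-1],[0.1,-1,0,0,0,0,-1],[0.1,-1,0,0,0,0,-1],[0.1,-1,0,0,0,0,-1],[0.1,-1,0,0,0,0,-1],[0.1,-1,0,0,0,0,-1],[0.1,-1,0,0,0,0,-1]]]'

```text
clock: 13.65
position: [0.5196, 0.0364, 0.2402]
tool_rot: [-3.139, -0.001, 3.088]
force: [0.2, -1.1, -3.4]
grip_width: 0.0147
finger_force: 79.1
```

>>> move_arm --plan '[[[0.15,-1,0,0,0,0,-1],[0.15,-1,0,0,0,0,-1],[0.15,-0.8,0,0,0,0,-1],[0,-0.35,0.2,0,0,0.2,-1],[0,0,0.7,0,0,0.2,-1],[0,0,1,0,0,0.1,-1],[0,0,1,0,0,0,-1],[0,0,1,0,0,0,-1],[0,0,0.8,0,0,0,-1],[0,0,0.4,0,0,0,-1]]]'

```text
clock: 14.65
position: [0.5072, -0.0241, 0.1368]
tool_rot: [-3.141, -0.002, 3.035]
force: [-0.2, 0.2, -2.2]
grip_width: 0.0146
finger_force: 79.1
```

```bash
python3 - <<'E'
from h import *
s=observe();print(s["position"],s["tool_rot"],s["force"])
E
```

```text
[ 0.50721003 -0.02413176  0.13681501] [-3.14055366e+00 -2.29145605e-03  3.03535506e+00] [-0.16197751  0.24081443 -2.19437269]
```

>>> move_arm --plan '[[[0,0,0.4,0,0,0,-1],[0,0,0.4,0,0,0,-1],[0,0,0.4,0,0,0,-1],[0,0,0.4,0,0,0,-1],[0,0,0.3,0,0,0,-1],[0,0,0.2,0,0,0,-1],[0,0,0.1,0,0,0,-1],[0,0,0.05,0,0,0,-1],[0,0,0,0,0,0,-1],[0,0,0,0,0,0,-1]]]'

```text
clock: 15.65
position: [0.5081, -0.0242, 0.0935]
tool_rot: [3.142, 0.0, 3.035]
force: [-0.0, -0.6, -4.2]
grip_width: 0.0146
finger_force: 79.1
```

>>> move_arm --plan '[[[0,0,0.03,0,0,0,-1],[0,0,0.03,0,0,0,-1],[0,0,0.03,0,0,0,-1],[0,0,0,0,0,0,-1],[0,0,0,0,0,0,-1],[0,0,0,0,0,0,-1],[0,0,0,0,0,0,-1],[0,0,0,0,0,0,-1],[0,0,0,0,0,0,-1],[0,0,0,0,0,0,-1]]]'

```text
clock: 16.65
position: [0.508, -0.0242, 0.0915]
tool_rot: [-3.142, -0.0, 3.035]
force: [0.1, -0.3, -4.2]
grip_width: 0.0146
finger_force: 79.1
```

>>> move_arm --plan '[[[0,0,0.03,0,0,0,-1],[0,0,0.03,0,0,0,-1],[0,0,0.03,0,0,0,-1],[0,0,0.02,0,0,0,-1],[0,0,0,0,0,0,-1],[0,0,0,0,0,0,-1],[0,0,0,0,0,0,-1],[0,0,0,0,0,0,-1],[0,0,0,0,0,0,-1],[0,0,0,0,0,0,-1]]]'

```text
clock: 17.65
position: [0.508, -0.0242, 0.0893]
tool_rot: [-3.142, 0.0, 3.035]
force: [0.3, -1.5, -4.0]
grip_width: 0.0147
finger_force: 79.1
```

>>> move_arm --plan '[[[0,0,0.02,0,0,0,-1],[0,0,0.02,0,0,0,-1],[0,0,0.01,0,0,0,-1],[0,0,0,0,0,0,-1],[0,0,0,0,0,0,-1],[0,0,0,0,0,0,-1],[0,0,0,0,0,0,-1],[0,0,0,0,0,0,-1],[0,0,0,0,0,0,-1],[0,0,0,0,0,0,-1]]]'

```text
clock: 18.65
position: [0.5081, -0.0242, 0.0889]
tool_rot: [3.141, 0.0, 3.035]
force: [-4.9, 0.4, 12.8]
grip_width: 0.015
finger_force: 81.7
```

The tray is on the mat with light contact. I'll release and back off upward.

>>> move_arm --plan '[[[0,0,0,0,0,0,-1],[0,0,0,0,0,0,-1],[0,0,0,0,0,0,-0.5],[0,0,0,0,0,0,-0.2],[0,0,0,0,0,0,0.1],[0,0,0,0,0,0,0.4],[0,0,0,0,0,0,0.4],[0,0,0,0,0,0,0.4],[0,0,0,0,0,0,0.4],[0,0,0,0,0,0,0.4]]]' --grip_force 20

```text
clock: 19.65
position: [0.508, -0.0242, 0.0883]
tool_rot: [-3.142, 0.0, 3.035]
force: [-0.0, -0.4, 0.1]
grip_width: 0.0601
finger_force: 0.0
```

>>> move_arm --plan '[[[0,0,-0.3,0,0,0,0.4],[0,0,-0.5,0,0,0,0.4],[0,0,-0.8,0,0,0,0.4],[0,0,-1,0,0,0,0.4],[0,0,-1,0,0,0,0.4],[0,0,-1,0,0,0,0.4],[0,0,-1,0,0,0,0.4],[0,0,-1,0,0,0,0.4],[0,0,-0.5,0,0,0,0.4],[0,0,0,0,0,0,0.4]]]'

```text
clock: 20.65
position: [0.5086, -0.0242, 0.2317]
tool_rot: [3.141, 0.002, 3.035]
force: [0.6, -0.4, -0.5]
grip_width: 0.0596
finger_force: 0.0
```

```bash
python3 - <<'E'
from h import *
g=grab_frame("scene");t=grab_frame("top")
cv2.imwrite("pics/end.png",np.hstack([cv2.resize(g["color"][100:380,240:560,::-1],(400,350)),cv2.resize(t["color"][75:285,140:380,::-1],(400,350))]))
s=observe();print(s["position"],s["force"],s["grip_width"],s["qd"].round(3))
E
```

```text
[ 0.50775432 -0.02418592  0.22994693] [ 0.33124481  0.12550037 -0.08275965] 0.06009724115989029 [ 0.003  0.015 -0.002  0.007 -0.    -0.002  0.001]
```

View pics/end.png

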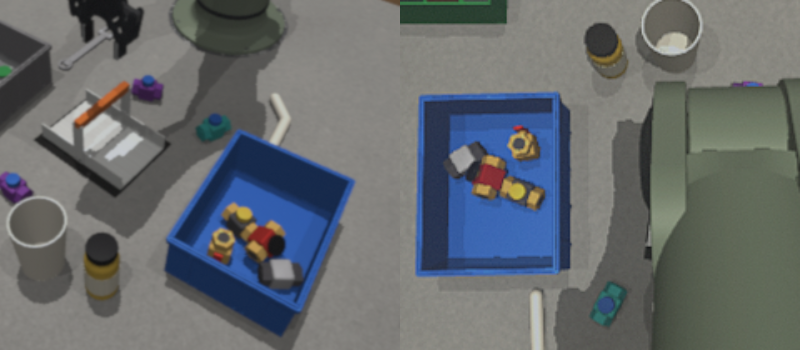

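The picture shows the tray flat on its mat and empty, at scene-crop (105,140). All three valves lie in the blue crate beside the old one, the bystanders are undisturbed and the gripper is clear.

```bash
python3 -c "
from workcell import job_done
print(job_done())"
```

```text
the job is handed in; nothing more can be done
None
```

The job is handed in, with no verdict returned: the last picture showed all three valves in the blue crate, the empty tray flat on its mat, the gripper clear of it, and the cup, jar, wrench and pipe where they were.

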